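# Find the proud record rest by touch and set it level

## Robot

A 6-joint arm with a two-finger parallel gripper is mounted at the origin on the work surface. World frame = base frame: x ahead of the robot, y to its left, z up, the work surface at z = 0. Lengths are in m, angles in rad, forces in N, time in s.
With the tool pointing down it reaches from about 0.35 to 0.975 m from the base axis. Payload 4.9 kg.
Tool frame: the origin (TCP) lies on the centre line of the jaws, within the pads' length; the fingertips stand 19 mm ahead of it and the grasp point (between the pads) is the TCP; z points along the fingers, y is the line along which they close (so a half turn about z gives the same grasp; the last joint's range is limited). The gripper opens to 85 mm and grips with 20 to 120 N. Pads are 22 mm wide; open, the fingers measure 114 mm over their backs; the gripper's body (76 mm by 85 mm) begins 54 mm behind the grasp point. The pads swing forward as they close: fully open they stand 13 mm farther back than shut.
Start: joints at [1.013, 0.053, 1.613, -0, 1.476, -0.119], TCP at [0.266, 0.566, 0.25] pointing down, gripper open.
Joint ranges: [-3.01, 3.01], [-1.01, 2.22], [0.06, 2.58], [-1.02, 4.17], [0.09, 2.62], [-3.14, 3.14]. Speed limits (rad/s): [2.57, 2.57, 3.14, 3.14, 3.14, 3.14].

## Interface

Orientations are given as a unit quaternion [w, x, y, z].
In Python, from station import arm gives the robot as it stands. The module is installed in compiled form; this text tells all that it offers.
- The arm moves only by the tool send_rows, never from a script. Its argument "moves" is a list of rows, each an object of numbers: "x", "y", "z": the shift along the tool's x, y, z in mm; "ax", "ay", "az": the turn, a rotation vector about the tool's x, y, z in rad. A call has 1 to 5 rows; each row is the pose to reach, as a shift and turn from the pose commanded when the call began, along the tool's axes at that moment; what a row does not reach only later rows make up. A row lasts 1/10 s, in which the tool goes at most 50 mm and 8.59 degrees, less where a joint would pass 70% of its speed; a pose out of reach is approached as far as the arm can. A call with a gripper value outside its range is refused whole. "gripper" is the opening, from 0 (shut) to 1 (fully open), set as the call begins (left out, the last holds). The fingers move at their own pace and stop on an object; "force" is the grip in N (left out, the last holds). Time passes only in rows, so rows that repeat a pose let the fingers close. It gives the time, the measured TCP pose, the force, the opening and the grip force at its end, in the units of the state.
- arm.get_state(): the state, without advancing time (a new reading comes with each control period).
- arm.get_image(name): name is "scene" or "top" or "wrist"; returns a dict with "pixels" (420x560x3 uint8, blue, green, red), "vfov" (degrees; the focal length in pixels is half the picture's height over the tangent of half this angle, whatever the lens; pixels are square), "cx", "cy" (the principal point, pixels), "k1" (the pictures are not rectified: a ray, as slopes to the right and down, at radius r is drawn at 1 + k1 r^2 times it, then the intrinsics apply), "world_to_cam" (4x4, takes a point from world to camera coordinates); the wrist camera has in their place "mount" (4x4, takes a point from camera to tool coordinates, whose origin is the TCP and whose axes are the flange's). Camera axes: x right, y down, z forward; pixel columns grow to the right and rows downward; lengths in m; the calibration is good to about 2 mm. A picture is of the moment at which its call begins: read the wrist's pose just before it. There is no depth.
- arm.job_done(): hands the job in; it is judged then, once.
The state is a dict: "time_s": time; "joint_pos": joint angles; "joint_vel": joint speeds; "tau": joint torques, N m; "eef_pos": TCP position; "orientation": TCP orientation; "wrist_force": force on the tool from outside, world axes, zero at the start; "wrist_torque": the same for the moment, N m; "gripper_width": finger opening in m; "grasp_force": force on a finger pad.
Only numpy, scipy, OpenCV 4.12 (cv2) and the standard library are available. Lean on these libraries where they do the work, as an engineer would, in place of code of your own. Each camera call takes 0.05 s, during which the arm holds its last target. There are 200 camera calls.

## Task

One of the five record rests on the cleaning turntable has crept up, so a record rocks on it. Take the beech-handled probe from its block, touch it lightly on one rest after another to find the high one, and press that one down with the probe until it is level with the other four, without pressing the others down. Then put the probe back in its block as it stood and leave everything else where it is.

Things in the scene. Friction and masses are not known exactly. Their poses are not given: they have to be found in the camera images.
- machine: record-cleaning turntable, fixed: dark plinth 340 mm square, 62 mm high, wooden side strips, under a round aluminium platter 260 mm across that does not turn. Origin: centre of the plinth's underside, on the table, below the platter's spindle (7 mm thick, ending 14 mm above the level rests); z up, x to the side with the parked suction tube (150 mm from the centre, reaching 122 mm above the table)
- rest1 (a point): point on the plinth's top (62 mm above the table) straight below the middle of a record rest, 100 mm from the centre along the machine's x. A rest is a black flat rubber cap 26 mm across, 7 mm thick, on a steel stem push-fitted upright in the platter. The platter's height on its spindle varies unseen: level rests have their tops at one height, 98 to 112 mm above the table
- rest2 (a point): the same for the next rest, 72 degrees anticlockwise from above. Any one of the five rests stands 4 to 7 mm higher than the other four, which are alike within 1 mm
- rest3 (a point): the same for the next rest, 144 degrees round. A rest stays put under a touch of less than about 10 N; pressed with a little more than 14 N it slides down stiffly
- rest4 (a point): the same for the next rest, 216 degrees round. A rest has no spring and stays where it is left; it has no stop until 7 mm below the common level, and is hard to pull up again
- rest5 (a point): the same for the next rest, 288 degrees round
- probe_grip (a point): the hand probe, loose, 85 to 170 g: half-way up its upright beech handle (25 mm thick, 80 mm long), on its axis, which is z, up; it is round. Below the handle a brass collar 34 mm across, 6 mm thick (underside 46 mm below this point), then an 8 mm brass rod with a white round-nosed nylon tip 12 mm thick, ending 108 mm below this point
- stand: the probe's beech block, fixed to the table: 80 x 80 mm, 72 mm high, with an 18 mm bore in the middle of the top, 66 mm deep, the mouth chamfered. Origin: centre of its underside. In its place the probe hangs upright in the bore with the collar's underside flat on the block's top, so that the middle of the handle is 118 mm above the table.
- record: bystander: black record 302 mm across with an orange label, lying in a clear frame 330 mm square at the right of the table; origin at the centre of its underside
- brush: bystander: beech record brush 130 x 48 x 39 mm, lying; origin at the centre of its underside
- funnel: bystander: red plastic funnel in a round tin stand, 110 mm across, 132 mm high; origin at the centre of its underside
- clamp: bystander: dark steel record clamp, a stepped puck 72 mm across, 34 mm high; origin at the centre of its underside
There are look-alikes about, which are no part of the job. Leave any blue look-alike of the part that bears probe_grip alone.

How it is judged:
By the outcome, as a careful person would: the job done as asked, in the order asked, and still so for the second after the job is handed in, with the robot touching nothing.
It also fails if it takes over 72 s, if anything falls off the work surface, if the arm or the gripper's body presses on something with over 40 N, if the wrist force passes 120 N, or if a joint passes its speed limit or range.

## Working session

There is one attempt and no reset: what is moved stays moved. The work goes in short steps, Python scripts to look and compute and a tool call to move; the robot and the scene stay as the last step left them, time stands still between calls to the robot, and variables do not carry over. Pictures are saved under pics/ and viewed, at most 10 in all, crops included, and the job is handed in when it is done.

Besides the shell and the picture viewer there is one more tool, called after ">>>" by a JSON object that holds its "op" and its "data". send_rows: Moves the arm, as the interface text tells. Its arguments: {"type":"object","properties":{"moves":{"type":"array","items":{"type":"object","properties":{"x":{"type":"number"},"y":{"type":"number"},"z":{"type":"number"},"ax":{"type":"number"},"ay":{"type":"number"},"az":{"type":"number"}}}},"gripper":{"type":"number"},"force":{"type":"number"}},"required":["moves"]}

```bash
mkdir -p pics
cat > h.py <<'E'
import numpy as np,cv2
from station import arm
from scipy.spatial.transform import Rotation as R
def tool():
    s=arm.get_state(); T=np.eye(4); q=s["orientation"]
    T[:3,:3]=R.from_quat([q[1],q[2],q[3],q[0]]).as_matrix(); T[:3,3]=s["eef_pos"]; return T
def shot(n,f=None):
    T=tool(); im=arm.get_image(n)
    c2w=T@np.array(im["mount"]) if n=="wrist" else np.linalg.inv(np.array(im["world_to_cam"]))
    if f: cv2.imwrite("pics/"+f,im["pixels"])
    h=im["pixels"].shape[0]; F=h/2/np.tan(np.radians(im["vfov"])/2)
    return im["pixels"],dict(F=F,cx=im["cx"],cy=im["cy"],k1=im["k1"],c2w=c2w)
def ray(c,u,v):
    K=np.array([[c["F"],0,c["cx"]],[0,c["F"],c["cy"]],[0,0,1]])
    d=np.array([(u-c["cx"])/c["F"],(v-c["cy"])/c["F"]]); p=d.copy()
    for _ in range(30): p=d/(1+c["k1"]*(p@p))
    return c["c2w"][:3,3],c["c2w"][:3,:3]@np.array([p[0],p[1],1])
def onz(c,u,v,z):
    o,d=ray(c,u,v); return o+d*(z-o[2])/d[2]
def proj(c,P):
    p=np.linalg.inv(c["c2w"])@np.append(P,1); s=p[:2]/p[2]; s=s*(1+c["k1"]*(s@s))
    return s*c["F"]+[c["cx"],c["cy"]]
E
python3 - <<'E'
from h import *
np.set_printoptions(precision=4,suppress=True)
for n in("scene","top"):
    p,c=shot(n,n+".png"); print(n,c)
print(tool())
s=arm.get_state(); print(s)
E
```

```text
scene {'F': np.float64(410.87874017318467), 'cx': 275.7070265808713, 'cy': 207.28291960511504, 'k1': -0.11350495819147505, 'c2w': array([[-0.7792,  0.336 , -0.5291,  1.1821],
       [ 0.6266,  0.4323, -0.6484,  0.8368],
       [ 0.0109, -0.8368, -0.5474,  0.8219],
       [ 0.    ,  0.    ,  0.    ,  1.    ]])}
top {'F': np.float64(406.2459722715194), 'cx': 281.58083228847255, 'cy': 213.12477911855805, 'k1': -0.020471684263750026, 'c2w': array([[-0.0148, -0.9841,  0.1769,  0.2567],
       [-0.9998,  0.0164,  0.0076, -0.024 ],
       [-0.0104, -0.1768, -0.9842,  1.5393],
       [ 0.    ,  0.    ,  0.    ,  1.    ]])}
[[-0.9053  0.4249 -0.001   0.2652]
 [ 0.4249  0.9053 -0.0016  0.5653]
 [ 0.0002 -0.0019 -1.      0.2492]
 [ 0.      0.      0.      1.    ]]
{'time_s': 0.1, 'joint_pos': array([ 1.013 ,  0.0533,  1.6142,  0.    ,  1.476 , -0.119 ]), 'joint_vel': array([-0.0003, -0.0038, -0.0033, -0.001 ,  0.0006, -0.001 ]), 'tau': array([ -0.0001, -39.491 , -37.1361,  -0.0001,   0.0039,  -0.    ]), 'eef_pos': array([0.2652, 0.5653, 0.2492]), 'orientation': array([-0.0003,  0.2177,  0.976 , -0.0009]), 'wrist_force': array([ 0.2611,  0.5552, -0.1421]), 'wrist_torque': array([-0.0056, -0.0197,  0.0114]), 'grasp_force': 0.0, 'gripper_width': 0.08538199504917236}
```

View pics/scene.png

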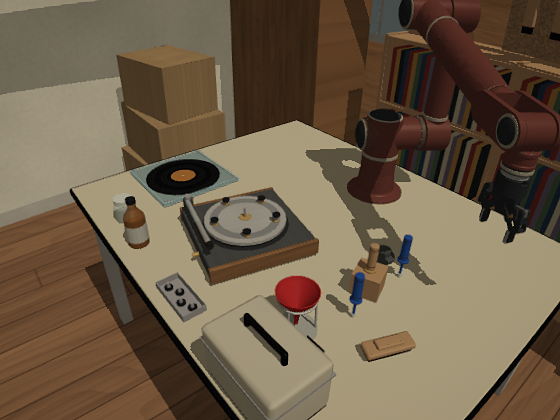

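View pics/top.png

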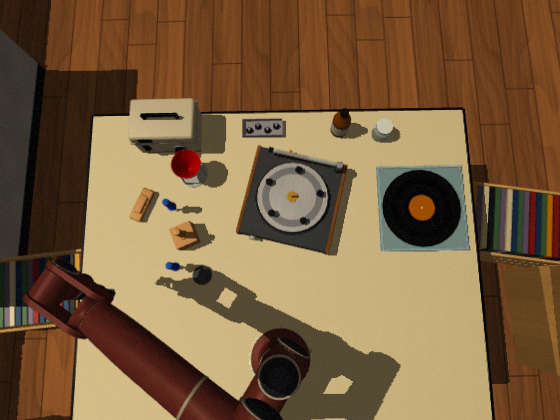

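The pictures show the beech probe in its block at scene (374,258) and top (185,235), with a blue probe on each side of it. The platter is at top (293,197), with the tube on its far side.

Run:
```python
from h import *
a=cv2.imread("pics/top.png"); b=cv2.imread("pics/scene.png")
z=lambda i,x,y,w,h,s:cv2.resize(i[y:y+h,x:x+w],None,fx=s,fy=s,interpolation=cv2.INTER_CUBIC)
A=z(a,230,140,125,120,3.2);B=z(a,150,190,125,120,3.2)
C=z(b,170,180,160,94,2.5);D=z(b,335,225,160,94,2.5)
cv2.imwrite("pics/c1.png",np.vstack([np.hstack([A,B])[:384,:800],np.hstack([C,D])[:216,:800]]))
```

```text
(no output)
```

View pics/c1.png

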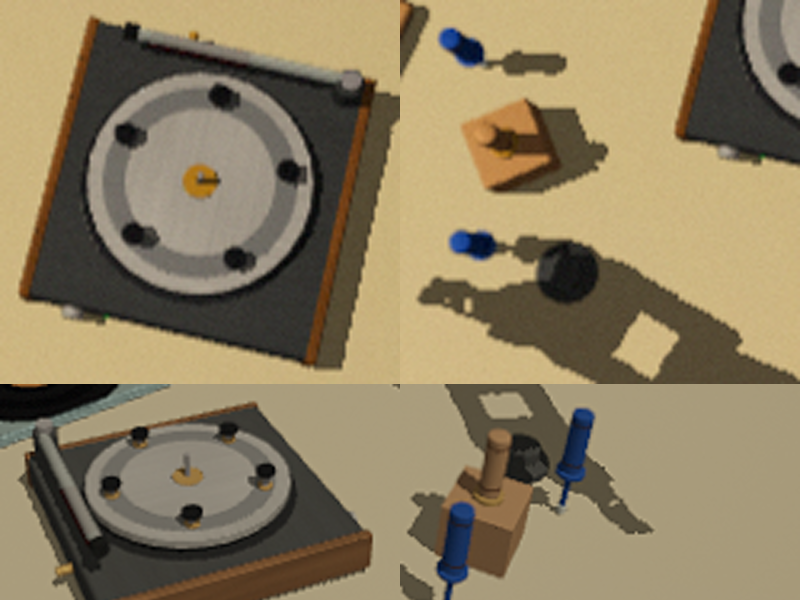

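Run:
```python
from h import *
np.set_printoptions(precision=4,suppress=True)
_,t=shot("top");_,s=shot("scene")
rt=np.array([(222,96),(127,132),(133,234),(236,258),(289,171)])/3.2+[230,140]
rs=np.array([(111,484),(192,511),(266,470),(228,429),(140,434)])*1.0
rs=(rs-[0,384])/2.5+[170,180]
def tri(u,v):
    o1,d1=ray(t,*u);o2,d2=ray(s,*v)
    k=np.linalg.lstsq(np.c_[d1,-d2],o2-o1,rcond=None)[0]
    a,b=o1+k[0]*d1,o2+k[1]*d2; return (a+b)/2,np.linalg.norm(a-b)
P=[onz(t,*u,.105) for u in rt]; print(np.array(P)); 
for u,v in zip(rt,rs): print(*tri(u,v))
C=np.mean(P,0);print("C",C)
print([np.degrees(np.arctan2(*(p-C)[[1,0]]))-72*i for i,p in enumerate(P)],[np.linalg.norm((p-C)[:2]) for p in P])
print("handle",onz(t,177.2,231.6,.158),onz(s,373.8,244.6,.158),tri((177.2,231.6),(373.8,244.6)))
print("block mid top",onz(t,150+(505-400)/3.2,190+140/3.2,.072))
```

```text
[[ 0.6736 -0.0804  0.105 ]
 [ 0.6331  0.0286  0.105 ]
 [ 0.5151  0.023   0.105 ]
 [ 0.4859 -0.0917  0.105 ]
 [ 0.5845 -0.154   0.105 ]]
[ 0.6757 -0.0807  0.0978] 0.0002193838563675468
[0.6331 0.0294 0.1018] 0.0019681786682944936
[0.5147 0.0229 0.1071] 0.00013749031892046535
[ 0.4868 -0.092   0.0997] 0.00015785813537128675
[ 0.5857 -0.1544  0.0991] 0.0003866073638871963
C [ 0.5784 -0.0549  0.105 ]
[np.float64(-14.978722115381448), np.float64(-15.20123340167386), np.float64(-14.890711954001091), np.float64(-374.28399800152977), np.float64(-374.5158478215016)] [np.float64(0.0984967545991845), np.float64(0.09980840876180798), np.float64(0.10041819082922787), np.float64(0.099561229889061), np.float64(0.09932165035622069)]
handle [0.4464 0.3467 0.158 ] [0.4494 0.3474 0.158 ] (array([0.447 , 0.3466, 0.1563]), np.float64(0.0014188647794733985))
block mid top [0.4499 0.349  0.072 ]
```

Rest 3 looks the highest, which touching will have to confirm. I'll move above the probe next.

>>> {"op": "send_rows", "data": {"moves": [{"x":-45,"y":-21},{"x":-90,"y":-42},{"x":-135,"y":-62},{"x":-180,"y":-83},{"x":-220,"y":-102}], "gripper": 1}}

```text
$.moves[0]: bad value
```

>>> {"op": "send_rows", "data": {"moves": [{"x":-20,"y":-9},{"x":-38,"y":-18},{"x":-38,"y":-18}]}}

```text
$.moves[0]: bad value
```

Run:
```python
from h import *
np.set_printoptions(precision=4,suppress=True)
p,c=shot("wrist","w1.png"); print(tool(),c)
print(proj(c,[.448,.347,.158]),proj(c,[.448,.347,.072]),proj(c,[.448,.347,.1]))
```

```text
[[-0.9053  0.4249 -0.0006  0.2654]
 [ 0.4249  0.9053 -0.0009  0.5655]
 [ 0.0001 -0.001  -1.      0.2497]
 [ 0.      0.      0.      1.    ]] {'F': np.float64(341.654650040913), 'cx': 279.735953953023, 'cy': 210.48480360590892, 'k1': -0.025368265399871758, 'c2w': array([[ 0.4251,  0.8602,  0.2818,  0.1914],
       [ 0.9051, -0.4034, -0.1342,  0.5998],
       [-0.0018,  0.3121, -0.95  ,  0.3731],
       [ 0.    ,  0.    ,  0.    ,  1.    ]])}
[151.1675 485.7002] [177.0429 407.4727] [169.7969 429.3395]
```

View pics/w1.png

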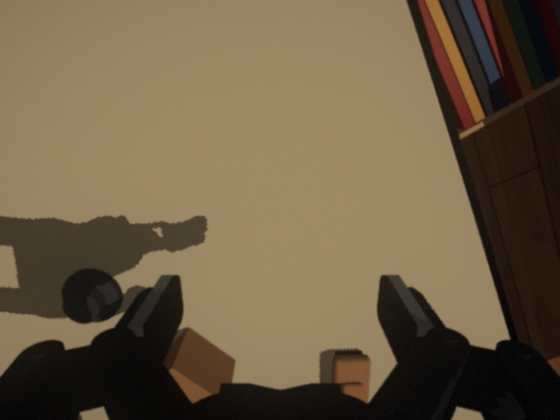

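The picture shows the arm has not moved, since both calls were refused. Every key may be required, so I'll give all six.

>>> {"op": "send_rows", "data": {"moves": [{"x":-45,"y":-21,"z":0,"ax":0,"ay":0,"az":0},{"x":-90,"y":-42,"z":0,"ax":0,"ay":0,"az":0},{"x":-135,"y":-62,"z":0,"ax":0,"ay":0,"az":0},{"x":-180,"y":-83,"z":0,"ax":0,"ay":0,"az":0},{"x":-220,"y":-102,"z":0,"ax":0,"ay":0,"az":0}], "gripper": 1}}

```text
time_s: 0.75
eef_pos: [0.4224, 0.3781, 0.2503]
orientation: [0.0, 0.218, 0.976, 0.0]
wrist_force: [0.7, 0.3, -0.4]
gripper_width: 0.0848
grasp_force: 0.0
```

>>> {"op": "send_rows", "data": {"moves": [{"x":-20,"y":-9,"z":0,"ax":0,"ay":0,"az":0},{"x":-38,"y":-18,"z":0,"ax":0,"ay":0,"az":0},{"x":-38,"y":-18,"z":0,"ax":0,"ay":0,"az":0}]}}

```text
time_s: 1.05
eef_pos: [0.4494, 0.3458, 0.2502]
orientation: [0.0, 0.219, 0.976, -0.0]
wrist_force: [0.1, 0.3, -1.3]
gripper_width: 0.0854
grasp_force: 0.0
```

Run:
```python
from h import *
np.set_printoptions(precision=4,suppress=True)
p,c=shot("wrist","w2.png"); print(tool(),c)
print(proj(c,[.448,.347,.158]),proj(c,[.448,.347,.072]),proj(c,[.448,.347,.1]))
```

```text
[[-0.9044  0.4268 -0.0005  0.4485]
 [ 0.4268  0.9044  0.0001  0.3468]
 [ 0.0005 -0.0001 -1.      0.2502]
 [ 0.      0.      0.      1.    ]] {'F': np.float64(341.654650040913), 'cx': 279.735953953023, 'cy': 210.48480360590892, 'k1': -0.025368265399871758, 'c2w': array([[ 0.4282,  0.8585,  0.2822,  0.3755],
       [ 0.9037, -0.4065, -0.1345,  0.3803],
       [-0.0008,  0.3127, -0.9499,  0.3738],
       [ 0.    ,  0.    ,  0.    ,  1.    ]])}
[281.407  222.8631] [281.043 190.139] [281.1387 198.733 ]
```

View pics/w2.png

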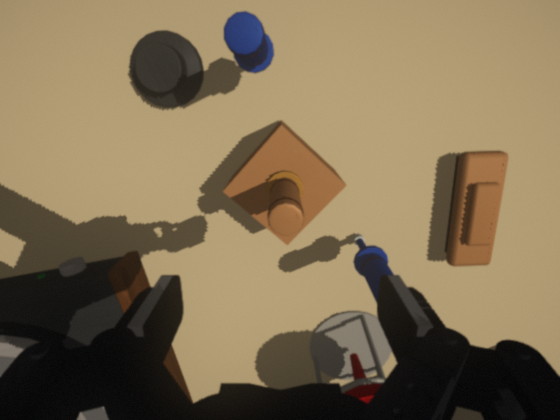

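The handle top is at (286,219), against a predicted (281,223). That means about +2.5 mm in both tool x and y. The blue probes are clear of the fingers.

>>> {"op": "send_rows", "data": {"moves": [{"x":2.5,"y":2.5,"z":30,"ax":0,"ay":0,"az":0},{"x":2.5,"y":2.5,"z":70,"ax":0,"ay":0,"az":0},{"x":2.5,"y":2.5,"z":105,"ax":0,"ay":0,"az":0},{"x":2.5,"y":2.5,"z":125,"ax":0,"ay":0,"az":0},{"x":2.5,"y":2.5,"z":125,"ax":0,"ay":0,"az":0}]}}

```text
time_s: 1.6
eef_pos: [0.4436, 0.3503, 0.121]
orientation: [-0.003, 0.217, 0.976, -0.003]
wrist_force: [-0.6, -0.6, 0.4]
gripper_width: 0.0857
grasp_force: 0.0
```

Run:
```python
from h import *
np.set_printoptions(precision=4,suppress=True)
p,c=shot("wrist","w3.png"); T=tool();print(T[:3,3])
for z in (.158,.138): print(proj(c,np.r_[T[:2,3],z]))
print(proj(c,np.r_[T[:2,3],.072]))
```

```text
[0.4452 0.3511 0.1236]
[284.8064 371.7372]
[284.4289 331.421 ]
[283.7071 255.0953]
```

View pics/w3.png

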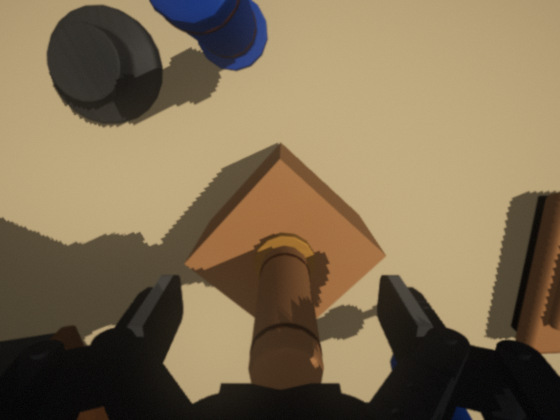

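The handle is centred between the fingers at u≈286, and its collar is near the predicted spot. I'll close on it.

>>> {"op": "send_rows", "data": {"moves": [{"x":0,"y":0,"z":0,"ax":0,"ay":0,"az":0},{"x":0,"y":0,"z":0,"ax":0,"ay":0,"az":0},{"x":0,"y":0,"z":0,"ax":0,"ay":0,"az":0},{"x":0,"y":0,"z":0,"ax":0,"ay":0,"az":0},{"x":0,"y":0,"z":0,"ax":0,"ay":0,"az":0}], "gripper": 0, "force": 80}}

```text
time_s: 2.15
eef_pos: [0.4475, 0.3511, 0.1266]
orientation: [0.001, 0.218, 0.976, 0.001]
wrist_force: [-0.7, -0.4, 4.4]
gripper_width: 0.0236
grasp_force: 78.2
```

>>> {"op": "send_rows", "data": {"moves": [{"x":0,"y":0,"z":0,"ax":0,"ay":0,"az":0},{"x":0,"y":0,"z":0,"ax":0,"ay":0,"az":0},{"x":0,"y":0,"z":0,"ax":0,"ay":0,"az":0}]}}

```text
time_s: 2.45
eef_pos: [0.4475, 0.3511, 0.1266]
orientation: [0.001, 0.218, 0.976, 0.001]
wrist_force: [-1.3, -1.1, 5.4]
gripper_width: 0.0236
grasp_force: 78.2
```

Run:
```python
from h import *
np.set_printoptions(precision=4,suppress=True)
for i in range(2):
    p,c=shot("wrist"); print(tool()); s=arm.get_state(); print(s["wrist_force"],s["wrist_torque"],s["gripper_width"],s["grasp_force"],s["time_s"])
```

```text
[[-0.9052  0.4249  0.0015  0.4475]
 [ 0.4249  0.9052  0.0007  0.3511]
 [-0.001   0.0013 -1.      0.1266]
 [ 0.      0.      0.      1.    ]]
[-1.2387 -1.9156  6.1525] [-0.1843  0.1732  0.0473] 0.02358669592521819 78.24866652488708 2.5
[[-0.9052  0.425   0.0015  0.4476]
 [ 0.425   0.9052  0.0007  0.3511]
 [-0.0011  0.0013 -1.      0.1266]
 [ 0.      0.      0.      1.    ]]
[ 0.278  -0.5149  4.4729] [-0.1549  0.1091  0.0009] 0.023360747094739766 78.24768304824829 2.55
```

>>> {"op": "send_rows", "data": {"moves": [{"x":0,"y":0,"z":-25,"ax":0,"ay":0,"az":0},{"x":0,"y":0,"z":-65,"ax":0,"ay":0,"az":0},{"x":0,"y":0,"z":-105,"ax":0,"ay":0,"az":0},{"x":0,"y":0,"z":-140,"ax":0,"ay":0,"az":0},{"x":0,"y":0,"z":-160,"ax":0,"ay":0,"az":0}]}}

```text
time_s: 3.05
eef_pos: [0.4475, 0.3512, 0.2884]
orientation: [0.001, 0.218, 0.976, 0.001]
wrist_force: [0.6, 0.5, -1.7]
gripper_width: 0.0231
grasp_force: 79.3
```

>>> {"op": "send_rows", "data": {"moves": [{"x":-20,"y":-27,"z":0,"ax":0,"ay":0,"az":0},{"x":-45,"y":-60,"z":0,"ax":0,"ay":0,"az":0},{"x":-70,"y":-94,"z":0,"ax":0,"ay":0,"az":0},{"x":-95,"y":-127,"z":0,"ax":0,"ay":0,"az":0},{"x":-120,"y":-161,"z":0,"ax":0,"ay":0,"az":0}]}}

```text
time_s: 3.55
eef_pos: [0.4868, 0.1526, 0.2843]
orientation: [-0.001, 0.217, 0.976, -0.0]
wrist_force: [0.3, 0.5, -0.6]
gripper_width: 0.0235
grasp_force: 79.3
```

>>> {"op": "send_rows", "data": {"moves": [{"x":-25,"y":-34,"z":0,"ax":0,"ay":0,"az":0},{"x":-50,"y":-67,"z":0,"ax":0,"ay":0,"az":0},{"x":-70,"y":-94,"z":0,"ax":0,"ay":0,"az":0},{"x":-80,"y":-107,"z":0,"ax":0,"ay":0,"az":0},{"x":-80,"y":-107,"z":0,"ax":0,"ay":0,"az":0}]}}

```text
time_s: 4.05
eef_pos: [0.514, 0.0213, 0.2842]
orientation: [-0.001, 0.219, 0.976, -0.0]
wrist_force: [0.3, -0.1, -1.2]
gripper_width: 0.0235
grasp_force: 79.3
```

Run:
```python
from h import *
np.set_printoptions(precision=4,suppress=True)
p,c=shot("wrist","w4.png"); T=tool();print(T[:3])
print("tip",proj(c,T[:3,3]-[0,0,.1166]))
for r in [(.6747,-.0805),(.6322,.0291),(.5148,.0225),(.4848,-.0912),(.5836,-.1548)]: print(proj(c,[*r,.103]))
for i in range(3):
  s=arm.get_state();print(s["wrist_force"],s["wrist_torque"]);shot("wrist")
```

```text
[[-0.9043  0.4268 -0.0018  0.5138]
 [ 0.4268  0.9043  0.0007  0.0226]
 [ 0.0019 -0.0001 -1.      0.2843]]
tip [282.149  213.0757]
[259.3962 357.8208]
[337.1487 289.932 ]
[282.1312 191.7785]
[159.8151 213.897 ]
[157.8793 318.5366]
[ 0.3965  0.891  -1.9013] [ 0.0127  0.0388 -0.0189]
[ 0.29    0.9832 -1.7641] [ 0.0378  0.0309 -0.0076]
[ 0.2264  0.0577 -0.8531] [-0.0338  0.0587 -0.002 ]
```

View pics/w4.png

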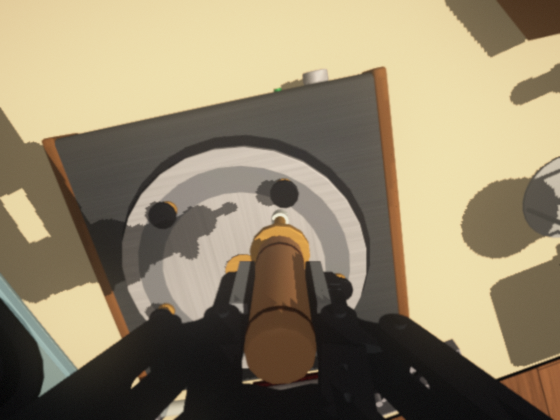

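Rest 3 is at (284,193) and rest 4 at (162,214), both within 2 px of prediction. The probe tip is at (280,216), about 2–3 mm short in x and y. I'll correct that and descend.

>>> {"op": "send_rows", "data": {"moves": [{"x":1.5,"y":2.5,"z":15,"ax":0,"ay":0,"az":0},{"x":1.5,"y":2.5,"z":30,"ax":0,"ay":0,"az":0},{"x":1.5,"y":2.5,"z":42,"ax":0,"ay":0,"az":0},{"x":1.5,"y":2.5,"z":45,"ax":0,"ay":0,"az":0},{"x":1.5,"y":2.5,"z":45,"ax":0,"ay":0,"az":0}]}}

```text
time_s: 4.75
eef_pos: [0.5132, 0.0264, 0.2388]
orientation: [-0.001, 0.218, 0.976, -0.0]
wrist_force: [-0.4, -0.3, -1.4]
gripper_width: 0.0231
grasp_force: 79.3
```

```bash
cat > f.py <<'E'
from h import *
T=tool();F=[]
for i in range(4): s=arm.get_state();F.append(s["wrist_force"]);shot("wrist")
s=arm.get_state();print("T",T[:3,3].round(4),s["eef_pos"].round(4),"tilt",T[:2,2].round(4),"F",np.mean(F,0).round(2),np.std(F,0).round(1),"t",s["time_s"],s["gripper_width"])
E
python3 - <<'E'
exec(open("f.py").read())
p,c=shot("wrist","w5.png"); T=tool()
print("tip",proj(c,T[:3,3]-[0,0,.1166]),proj(c,[.5148,.0225,.105]))
E
```

```text
T [0.5132 0.0264 0.2388] [0.5143 0.0261 0.2412] tilt [-0.0024  0.0002] F [-0.33  0.23 -1.27] [0.2 0.5 0.3] t 4.95 0.023572770782488605
tip [280.46550061 213.50338757] [276.62768643 208.02102016]
```

View pics/w5.png

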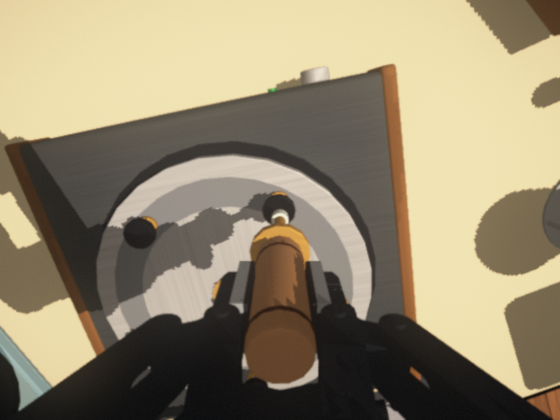

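The tip is at (280,215) and rest 3 at (279,208), so the tip will land on its centre. From here I descend in small steps.

>>> {"op": "send_rows", "data": {"moves": [{"x":0,"y":0,"z":3,"ax":0,"ay":0,"az":0},{"x":0,"y":0,"z":6,"ax":0,"ay":0,"az":0},{"x":0,"y":0,"z":8,"ax":0,"ay":0,"az":0},{"x":0,"y":0,"z":8,"ax":0,"ay":0,"az":0}]}}

```text
time_s: 5.4
eef_pos: [0.5135, 0.0262, 0.2317]
orientation: [-0.001, 0.218, 0.976, -0.0]
wrist_force: [-0.2, -0.3, -1.8]
gripper_width: 0.0232
grasp_force: 79.3
```

>>> {"op": "send_rows", "data": {"moves": [{"x":0,"y":0,"z":1,"ax":0,"ay":0,"az":0},{"x":0,"y":0,"z":2,"ax":0,"ay":0,"az":0},{"x":0,"y":0,"z":2,"ax":0,"ay":0,"az":0}]}}

```text
time_s: 5.7
eef_pos: [0.5137, 0.0262, 0.2302]
orientation: [-0.0, 0.218, 0.976, -0.0]
wrist_force: [-0.2, 0.4, -1.8]
gripper_width: 0.0235
grasp_force: 79.3
```

```bash
python3 f.py
```

```text
T [0.5137 0.0262 0.2302] [0.5138 0.0262 0.2304] tilt [-0.0002  0.    ] F [-0.25  0.28 -1.57] [0.4 0.2 0.5] t 5.9 0.02319146631970479
```

>>> {"op": "send_rows", "data": {"moves": [{"x":0,"y":0,"z":1,"ax":0,"ay":0,"az":0},{"x":0,"y":0,"z":2,"ax":0,"ay":0,"az":0},{"x":0,"y":0,"z":2,"ax":0,"ay":0,"az":0}]}}

```text
time_s: 6.2
eef_pos: [0.514, 0.0262, 0.2289]
orientation: [0.0, 0.218, 0.976, 0.0]
wrist_force: [-0.8, -0.3, 1.2]
gripper_width: 0.0233
grasp_force: 79.7
```

>>> {"op": "send_rows", "data": {"moves": [{"x":0,"y":0,"z":1,"ax":0,"ay":0,"az":0},{"x":0,"y":0,"z":1,"ax":0,"ay":0,"az":0},{"x":0,"y":0,"z":1,"ax":0,"ay":0,"az":0}]}}

```text
time_s: 6.5
eef_pos: [0.5143, 0.0261, 0.2287]
orientation: [0.001, 0.218, 0.976, 0.0]
wrist_force: [-1.8, -0.4, 5.3]
gripper_width: 0.0233
grasp_force: 80.1
```

```bash
python3 f.py
```

```text
T [0.5143 0.0261 0.2287] [0.5143 0.0261 0.2288] tilt [ 0.0015 -0.0003] F [-1.97  0.29  5.05] [0.7 0.6 0.2] t 6.7 0.02318802178567759
```

Contact at rest 3 comes at a TCP z of 0.2288, with a stiffness of about 4 N/mm. Rest 4 is next.

>>> {"op": "send_rows", "data": {"moves": [{"x":0,"y":0,"z":-20,"ax":0,"ay":0,"az":0},{"x":-5,"y":-30,"z":-20,"ax":0,"ay":0,"az":0},{"x":-12,"y":-65,"z":-20,"ax":0,"ay":0,"az":0},{"x":-18,"y":-100,"z":-20,"ax":0,"ay":0,"az":0},{"x":-21,"y":-116,"z":-20,"ax":0,"ay":0,"az":0}]}}

```text
time_s: 7.2
eef_pos: [0.4826, -0.0897, 0.2466]
orientation: [-0.0, 0.219, 0.976, -0.0]
wrist_force: [1.2, 0.4, -1.6]
gripper_width: 0.0234
grasp_force: 79.7
```

>>> {"op": "send_rows", "data": {"moves": [{"x":0,"y":0,"z":5,"ax":0,"ay":0,"az":0},{"x":0,"y":0,"z":10,"ax":0,"ay":0,"az":0},{"x":0,"y":0,"z":13,"ax":0,"ay":0,"az":0},{"x":0,"y":0,"z":13,"ax":0,"ay":0,"az":0}]}}

```text
time_s: 7.6
eef_pos: [0.4832, -0.0868, 0.233]
orientation: [-0.001, 0.217, 0.976, 0.0]
wrist_force: [-0.4, 0.7, -1.6]
gripper_width: 0.0234
grasp_force: 79.7
```

```bash
python3 f.py
python3 - <<'E'
from h import *
p,c=shot("wrist","w6.png"); T=tool()
print("tip",proj(c,T[:3,3]-[0,0,.1166]),proj(c,[.4848,-.0912,.105]))
E
```

```text
T [ 0.4832 -0.0868  0.233 ] [ 0.4837 -0.0873  0.2345] tilt [-0.0019  0.0008] F [-0.37  0.31 -1.39] [0.3 0.3 0.2] t 7.8 0.02372244564264361
tip [280.38545921 213.79263306] [276.54911192 211.53403622]
```

View pics/w6.png

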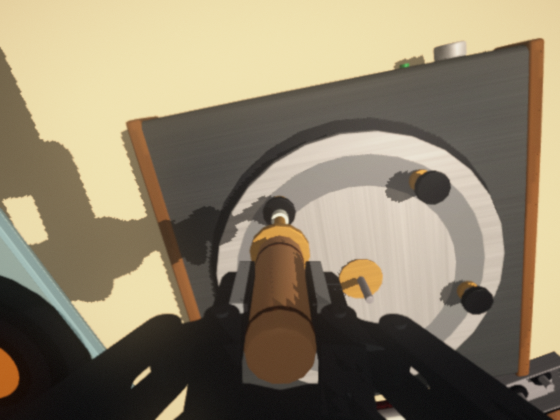

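Rest 4 is at (279,212) with the tip above it at (280,215), so they are aligned.

>>> {"op": "send_rows", "data": {"moves": [{"x":0,"y":0,"z":1,"ax":0,"ay":0,"az":0},{"x":0,"y":0,"z":2,"ax":0,"ay":0,"az":0},{"x":0,"y":0,"z":2,"ax":0,"ay":0,"az":0}]}}

```text
time_s: 8.15
eef_pos: [0.4834, -0.0877, 0.2321]
orientation: [-0.0, 0.218, 0.976, 0.0]
wrist_force: [-0.0, 0.5, -1.8]
gripper_width: 0.0236
grasp_force: 79.7
```

>>> {"op": "send_rows", "data": {"moves": [{"x":0,"y":0,"z":1,"ax":0,"ay":0,"az":0},{"x":0,"y":0,"z":2,"ax":0,"ay":0,"az":0},{"x":0,"y":0,"z":2,"ax":0,"ay":0,"az":0}]}}

```text
time_s: 8.45
eef_pos: [0.4834, -0.0877, 0.23]
orientation: [-0.0, 0.218, 0.976, 0.0]
wrist_force: [-0.1, 0.6, -1.7]
gripper_width: 0.0233
grasp_force: 79.7
```

>>> {"op": "send_rows", "data": {"moves": [{"x":0,"y":0,"z":1,"ax":0,"ay":0,"az":0},{"x":0,"y":0,"z":2,"ax":0,"ay":0,"az":0},{"x":0,"y":0,"z":2,"ax":0,"ay":0,"az":0}]}}

```text
time_s: 8.75
eef_pos: [0.4834, -0.0877, 0.2281]
orientation: [-0.0, 0.218, 0.976, 0.0]
wrist_force: [0.3, -0.7, -2.1]
gripper_width: 0.0232
grasp_force: 79.7
```

>>> {"op": "send_rows", "data": {"moves": [{"x":0,"y":0,"z":1,"ax":0,"ay":0,"az":0},{"x":0,"y":0,"z":2,"ax":0,"ay":0,"az":0},{"x":0,"y":0,"z":2,"ax":0,"ay":0,"az":0}]}}

```text
time_s: 9.05
eef_pos: [0.4834, -0.0877, 0.2261]
orientation: [-0.0, 0.218, 0.976, 0.0]
wrist_force: [-0.2, 0.1, -2.3]
gripper_width: 0.0232
grasp_force: 79.7
```

>>> {"op": "send_rows", "data": {"moves": [{"x":0,"y":0,"z":1,"ax":0,"ay":0,"az":0},{"x":0,"y":0,"z":2,"ax":0,"ay":0,"az":0},{"x":0,"y":0,"z":2,"ax":0,"ay":0,"az":0}]}}

```text
time_s: 9.35
eef_pos: [0.4834, -0.0877, 0.2241]
orientation: [-0.0, 0.218, 0.976, 0.0]
wrist_force: [-0.3, -0.1, -1.5]
gripper_width: 0.0232
grasp_force: 79.7
```

>>> {"op": "send_rows", "data": {"moves": [{"x":0,"y":0,"z":1,"ax":0,"ay":0,"az":0},{"x":0,"y":0,"z":2,"ax":0,"ay":0,"az":0},{"x":0,"y":0,"z":2,"ax":0,"ay":0,"az":0}]}}

```text
time_s: 9.65
eef_pos: [0.4836, -0.0878, 0.2225]
orientation: [0.0, 0.218, 0.976, -0.0]
wrist_force: [0.5, -0.4, -0.5]
gripper_width: 0.0234
grasp_force: 79.7
```

```bash
python3 f.py
```

```text
T [ 0.4836 -0.0878  0.2225] [ 0.4836 -0.0878  0.2225] tilt [ 0.0003 -0.0001] F [ 0.58  0.19 -0.16] [0.4 0.7 0.2] t 9.85 0.02311967730814057
```

>>> {"op": "send_rows", "data": {"moves": [{"x":0,"y":0,"z":1,"ax":0,"ay":0,"az":0},{"x":0,"y":0,"z":1.3,"ax":0,"ay":0,"az":0},{"x":0,"y":0,"z":1.3,"ax":0,"ay":0,"az":0}]}}

```text
time_s: 10.15
eef_pos: [0.4839, -0.0879, 0.2222]
orientation: [0.001, 0.218, 0.976, -0.0]
wrist_force: [-1.4, 0.7, 4.7]
gripper_width: 0.0232
grasp_force: 79.7
```

```bash
python3 f.py
```

```text
T [ 0.4839 -0.0879  0.2222] [ 0.4839 -0.0879  0.2222] tilt [ 0.0013 -0.0005] F [-1.65  0.81  4.84] [0.3 0.2 0.2] t 10.35 0.023245409124577957
```

Rest 3 stands 6.6 mm above rest 4, so rest 3 is the high one. I'll touch the others to get the mean level, starting with rest 5.

>>> {"op": "send_rows", "data": {"moves": [{"x":0,"y":0,"z":-20,"ax":0,"ay":0,"az":0},{"x":-30,"y":-4,"z":-20,"ax":0,"ay":0,"az":0},{"x":-65,"y":-9,"z":-20,"ax":0,"ay":0,"az":0},{"x":-100,"y":-14,"z":-20,"ax":0,"ay":0,"az":0},{"x":-116.5,"y":-15.5,"z":-20,"ax":0,"ay":0,"az":0}]}}

```text
time_s: 10.85
eef_pos: [0.5837, -0.1527, 0.2397]
orientation: [-0.0, 0.218, 0.976, -0.0]
wrist_force: [-0.7, -0.5, -1.6]
gripper_width: 0.0231
grasp_force: 79.7
```

>>> {"op": "send_rows", "data": {"moves": [{"x":0,"y":0,"z":6,"ax":0,"ay":0,"az":0},{"x":0,"y":0,"z":12,"ax":0,"ay":0,"az":0},{"x":0,"y":0,"z":15,"ax":0,"ay":0,"az":0},{"x":0,"y":0,"z":16,"ax":0,"ay":0,"az":0},{"x":0,"y":0,"z":16,"ax":0,"ay":0,"az":0}]}}

```text
time_s: 11.35
eef_pos: [0.5818, -0.1508, 0.2248]
orientation: [-0.0, 0.217, 0.976, 0.0]
wrist_force: [0.2, -0.3, -1.9]
gripper_width: 0.0234
grasp_force: 79.7
```

```bash
python3 f.py
python3 - <<'E'
from h import *
p,c=shot("wrist","w7.png"); g=cv2.cvtColor(p,cv2.COLOR_BGR2GRAY)
m=(g<40).astype(np.uint8)[180:230,240:320]
n,l,st,ce=cv2.connectedComponentsWithStats(m)
for a,b in zip(st[1:],ce[1:]):
    if a[4]>80: print(a,b+[240,180])
E
```

```text
T [ 0.5818 -0.1508  0.2248] [ 0.5824 -0.1512  0.2256] tilt [-0.0004  0.0002] F [ 0.45 -0.46 -1.46] [0.8 0.3 0.4] t 11.55 0.023428689717318426
[ 25  22  14  23 107] [269.41121495 212.77570093]
[ 0 30 12 20 86] [244.10465116 221.1627907 ]
```

>>> {"op": "send_rows", "data": {"moves": [{"x":0,"y":0,"z":1,"ax":0,"ay":0,"az":0},{"x":0,"y":0,"z":2,"ax":0,"ay":0,"az":0},{"x":0,"y":0,"z":3,"ax":0,"ay":0,"az":0},{"x":0,"y":0,"z":3.5,"ax":0,"ay":0,"az":0},{"x":0,"y":0,"z":3.5,"ax":0,"ay":0,"az":0}]}}

```text
time_s: 12.1
eef_pos: [0.5828, -0.1515, 0.2227]
orientation: [0.001, 0.218, 0.976, -0.0]
wrist_force: [-1.6, 0.6, 4.1]
gripper_width: 0.0234
grasp_force: 79.7
```

```bash
python3 f.py
```

```text
T [ 0.5828 -0.1515  0.2227] [ 0.5828 -0.1515  0.2226] tilt [ 0.0012 -0.0005] F [-1.05  0.77  5.12] [0.4 0.2 0.8] t 12.3 0.02325943160905982
```

>>> {"op": "send_rows", "data": {"moves": [{"x":0,"y":0,"z":-20,"ax":0,"ay":0,"az":0},{"x":-13,"y":28,"z":-20,"ax":0,"ay":0,"az":0},{"x":-28,"y":59,"z":-20,"ax":0,"ay":0,"az":0},{"x":-43,"y":90,"z":-20,"ax":0,"ay":0,"az":0},{"x":-51,"y":106,"z":-20,"ax":0,"ay":0,"az":0}]}}

```text
time_s: 12.8
eef_pos: [0.6746, -0.0752, 0.2398]
orientation: [-0.001, 0.217, 0.976, 0.0]
wrist_force: [-0.6, -0.4, -2.1]
gripper_width: 0.0235
grasp_force: 79.7
```

>>> {"op": "send_rows", "data": {"moves": [{"x":0,"y":0,"z":6,"ax":0,"ay":0,"az":0},{"x":0,"y":0,"z":12,"ax":0,"ay":0,"az":0},{"x":0,"y":0,"z":15,"ax":0,"ay":0,"az":0},{"x":0,"y":0,"z":16.5,"ax":0,"ay":0,"az":0},{"x":0,"y":0,"z":16.5,"ax":0,"ay":0,"az":0}]}}

```text
time_s: 13.3
eef_pos: [0.673, -0.0776, 0.2245]
orientation: [-0.0, 0.218, 0.976, -0.0]
wrist_force: [-1.0, -0.5, -2.1]
gripper_width: 0.0232
grasp_force: 79.7
```

```bash
python3 f.py
```

```text
T [ 0.673  -0.0776  0.2245] [ 0.6737 -0.0773  0.2256] tilt [-0.0008  0.0001] F [-0.14 -0.36 -2.14] [0.6 0.7 0.3] t 13.5 0.02312399205942618
```

>>> {"op": "send_rows", "data": {"moves": [{"x":0,"y":0,"z":1,"ax":0,"ay":0,"az":0},{"x":0,"y":0,"z":2,"ax":0,"ay":0,"az":0},{"x":0,"y":0,"z":3,"ax":0,"ay":0,"az":0},{"x":0,"y":0,"z":3.5,"ax":0,"ay":0,"az":0},{"x":0,"y":0,"z":3.5,"ax":0,"ay":0,"az":0}]}}

```text
time_s: 14.0
eef_pos: [0.6739, -0.0771, 0.2224]
orientation: [0.0, 0.218, 0.976, -0.0]
wrist_force: [-0.4, 0.6, 2.3]
gripper_width: 0.0234
grasp_force: 79.7
```

```bash
python3 f.py
```

```text
T [ 0.6739 -0.0771  0.2224] [ 0.6739 -0.0771  0.2223] tilt [ 0.0009 -0.0003] F [-0.99  0.02  3.13] [0.4 0.6 0.8] t 14.2 0.023236457862958977
```

>>> {"op": "send_rows", "data": {"moves": [{"x":0,"y":0,"z":-20,"ax":0,"ay":0,"az":0},{"x":22,"y":21,"z":-20,"ax":0,"ay":0,"az":0},{"x":47,"y":45,"z":-20,"ax":0,"ay":0,"az":0},{"x":72,"y":69,"z":-20,"ax":0,"ay":0,"az":0},{"x":85,"y":81,"z":-20,"ax":0,"ay":0,"az":0}]}}

```text
time_s: 14.7
eef_pos: [0.6298, 0.0347, 0.2403]
orientation: [-0.001, 0.217, 0.976, 0.0]
wrist_force: [-1.2, -0.0, -1.8]
gripper_width: 0.0232
grasp_force: 79.7
```

>>> {"op": "send_rows", "data": {"moves": [{"x":0,"y":0,"z":6,"ax":0,"ay":0,"az":0},{"x":0,"y":0,"z":12,"ax":0,"ay":0,"az":0},{"x":0,"y":0,"z":15,"ax":0,"ay":0,"az":0},{"x":0,"y":0,"z":16.5,"ax":0,"ay":0,"az":0},{"x":0,"y":0,"z":16.5,"ax":0,"ay":0,"az":0}]}}

```text
time_s: 15.2
eef_pos: [0.6311, 0.0315, 0.2243]
orientation: [-0.0, 0.218, 0.976, -0.0]
wrist_force: [0.3, -0.5, -1.2]
gripper_width: 0.0235
grasp_force: 79.7
```

```bash
python3 f.py
```

```text
T [0.6311 0.0315 0.2243] [0.6314 0.0321 0.2253] tilt [-0.0009 -0.0001] F [ 0.11 -0.15 -1.68] [0.3 0.3 0.4] t 15.4 0.02321036045093014
```

>>> {"op": "send_rows", "data": {"moves": [{"x":0,"y":0,"z":1,"ax":0,"ay":0,"az":0},{"x":0,"y":0,"z":2,"ax":0,"ay":0,"az":0},{"x":0,"y":0,"z":3,"ax":0,"ay":0,"az":0},{"x":0,"y":0,"z":3.8,"ax":0,"ay":0,"az":0},{"x":0,"y":0,"z":3.8,"ax":0,"ay":0,"az":0}]}}

```text
time_s: 15.9
eef_pos: [0.6314, 0.0324, 0.2223]
orientation: [0.001, 0.218, 0.976, -0.0]
wrist_force: [-1.3, 0.1, 4.1]
gripper_width: 0.0234
grasp_force: 79.8
```

```bash
python3 f.py
```

```text
T [0.6314 0.0324 0.2223] [0.6314 0.0324 0.2222] tilt [ 0.0011 -0.0003] F [-0.7  -0.37  4.31] [0.5 0.5 0.2] t 16.1 0.023348477970427283
```

The four level rests read 0.2222, 0.2226, 0.2222 and 0.2222 against 0.2288 for rest 3. I'll go back to rest 3 and press it down by about 6.5 mm.

>>> {"op": "send_rows", "data": {"moves": [{"x":0,"y":0,"z":-25,"ax":0,"ay":0,"az":0},{"x":26,"y":-14,"z":-25,"ax":0,"ay":0,"az":0},{"x":56,"y":-30,"z":-25,"ax":0,"ay":0,"az":0},{"x":86,"y":-46,"z":-25,"ax":0,"ay":0,"az":0},{"x":103,"y":-55.5,"z":-25,"ax":0,"ay":0,"az":0}]}}

```text
time_s: 16.6
eef_pos: [0.5119, 0.0262, 0.2445]
orientation: [-0.001, 0.218, 0.976, -0.0]
wrist_force: [0.5, -0.4, -2.0]
gripper_width: 0.0233
grasp_force: 79.8
```

>>> {"op": "send_rows", "data": {"moves": [{"x":0,"y":0,"z":6,"ax":0,"ay":0,"az":0},{"x":0,"y":0,"z":12,"ax":0,"ay":0,"az":0},{"x":0,"y":0,"z":15,"ax":0,"ay":0,"az":0},{"x":0,"y":0,"z":15,"ax":0,"ay":0,"az":0},{"x":0,"y":0,"z":15,"ax":0,"ay":0,"az":0}]}}

```text
time_s: 17.1
eef_pos: [0.5147, 0.026, 0.2308]
orientation: [-0.0, 0.218, 0.976, -0.0]
wrist_force: [0.7, -0.1, -1.3]
gripper_width: 0.0231
grasp_force: 79.8
```

>>> {"op": "send_rows", "data": {"moves": [{"x":0,"y":0,"z":1,"ax":0,"ay":0,"az":0},{"x":0,"y":0,"z":2,"ax":0,"ay":0,"az":0},{"x":0,"y":0,"z":3,"ax":0,"ay":0,"az":0},{"x":0,"y":0,"z":4,"ax":0,"ay":0,"az":0},{"x":0,"y":0,"z":4,"ax":0,"ay":0,"az":0}]}}

```text
time_s: 17.6
eef_pos: [0.5148, 0.0259, 0.2287]
orientation: [0.001, 0.218, 0.976, 0.0]
wrist_force: [-1.9, -0.3, 5.3]
gripper_width: 0.0236
grasp_force: 80.0
```

```bash
python3 f.py
```

```text
T [0.5148 0.0259 0.2287] [0.5148 0.0259 0.2287] tilt [ 0.0018 -0.0003] F [-1.38 -0.14  5.13] [0.3 0.2 0.4] t 17.8 0.023634635640172104
```

>>> {"op": "send_rows", "data": {"moves": [{"x":0,"y":0,"z":1,"ax":0,"ay":0,"az":0},{"x":0,"y":0,"z":2,"ax":0,"ay":0,"az":0},{"x":0,"y":0,"z":3,"ax":0,"ay":0,"az":0},{"x":0,"y":0,"z":3,"ax":0,"ay":0,"az":0}]}}

```text
time_s: 18.2
eef_pos: [0.5152, 0.0258, 0.2275]
orientation: [0.002, 0.218, 0.976, 0.0]
wrist_force: [-4.0, 0.1, 10.7]
gripper_width: 0.0231
grasp_force: 80.8
```

```bash
python3 f.py
```

```text
T [0.5152 0.0258 0.2275] [0.5152 0.0258 0.2276] tilt [ 0.0034 -0.0007] F [-3.07 -0.48 11.27] [0.7 0.4 0.6] t 18.4 0.02357516695662584
```

>>> {"op": "send_rows", "data": {"moves": [{"x":0,"y":0,"z":1,"ax":0,"ay":0,"az":0},{"x":0,"y":0,"z":2,"ax":0,"ay":0,"az":0},{"x":0,"y":0,"z":3,"ax":0,"ay":0,"az":0},{"x":0,"y":0,"z":3,"ax":0,"ay":0,"az":0}]}}

```text
time_s: 18.8
eef_pos: [0.5153, 0.0258, 0.2246]
orientation: [0.002, 0.218, 0.976, 0.0]
wrist_force: [-2.6, 0.4, 10.9]
gripper_width: 0.0231
grasp_force: 80.8
```

```bash
python3 f.py
```

```text
T [0.5153 0.0258 0.2246] [0.5152 0.0258 0.2245] tilt [ 0.0034 -0.0007] F [-3.29 -0.17 11.53] [0.5 0.3 0.8] t 19.0 0.022872339313396422
```

>>> {"op": "send_rows", "data": {"moves": [{"x":0,"y":0,"z":1,"ax":0,"ay":0,"az":0},{"x":0,"y":0,"z":2.2,"ax":0,"ay":0,"az":0},{"x":0,"y":0,"z":2.2,"ax":0,"ay":0,"az":0}]}}

```text
time_s: 19.3
eef_pos: [0.5152, 0.0258, 0.2223]
orientation: [0.002, 0.218, 0.976, 0.0]
wrist_force: [-3.0, -0.6, 11.2]
gripper_width: 0.0232
grasp_force: 80.8
```

>>> {"op": "send_rows", "data": {"moves": [{"x":0,"y":0,"z":-1.7,"ax":0,"ay":0,"az":0},{"x":0,"y":0,"z":-1.7,"ax":0,"ay":0,"az":0},{"x":0,"y":0,"z":-1.7,"ax":0,"ay":0,"az":0}]}}

```text
time_s: 19.6
eef_pos: [0.5149, 0.0259, 0.2225]
orientation: [0.001, 0.218, 0.976, 0.0]
wrist_force: [-1.3, 0.5, 7.0]
gripper_width: 0.0232
grasp_force: 80.4
```

```bash
python3 f.py
```

```text
T [0.5149 0.0259 0.2225] [0.5149 0.0259 0.2225] tilt [ 0.0023 -0.0003] F [-1.65  0.32  7.51] [0.3 0.3 0.5] t 19.8 0.02318692503846241
```

Rest 3 now reads 0.2225 under about 7 N. To rule out the probe having slipped in the grip, I'll touch rest 2 again.

>>> {"op": "send_rows", "data": {"moves": [{"x":0,"y":0,"z":-20,"ax":0,"ay":0,"az":0},{"x":-26,"y":14,"z":-20,"ax":0,"ay":0,"az":0},{"x":-56,"y":30,"z":-20,"ax":0,"ay":0,"az":0},{"x":-86,"y":46,"z":-20,"ax":0,"ay":0,"az":0},{"x":-103,"y":55.5,"z":-20,"ax":0,"ay":0,"az":0}]}}

```text
time_s: 20.3
eef_pos: [0.6325, 0.0325, 0.2391]
orientation: [-0.0, 0.218, 0.976, -0.0]
wrist_force: [0.1, -0.6, -1.4]
gripper_width: 0.0233
grasp_force: 79.8
```

>>> {"op": "send_rows", "data": {"moves": [{"x":0,"y":0,"z":6,"ax":0,"ay":0,"az":0},{"x":0,"y":0,"z":12,"ax":0,"ay":0,"az":0},{"x":0,"y":0,"z":15,"ax":0,"ay":0,"az":0},{"x":0,"y":0,"z":15,"ax":0,"ay":0,"az":0},{"x":0,"y":0,"z":15,"ax":0,"ay":0,"az":0}]}}

```text
time_s: 20.8
eef_pos: [0.6304, 0.0324, 0.2257]
orientation: [-0.0, 0.218, 0.976, -0.0]
wrist_force: [-0.7, -0.2, -0.3]
gripper_width: 0.0231
grasp_force: 79.8
```

>>> {"op": "send_rows", "data": {"moves": [{"x":0,"y":0,"z":1,"ax":0,"ay":0,"az":0},{"x":0,"y":0,"z":2,"ax":0,"ay":0,"az":0},{"x":0,"y":0,"z":3,"ax":0,"ay":0,"az":0},{"x":0,"y":0,"z":4,"ax":0,"ay":0,"az":0},{"x":0,"y":0,"z":4,"ax":0,"ay":0,"az":0}]}}

```text
time_s: 21.3
eef_pos: [0.6313, 0.0324, 0.2224]
orientation: [0.0, 0.218, 0.976, -0.0]
wrist_force: [-0.6, 0.7, 1.4]
gripper_width: 0.023
grasp_force: 79.8
```

```bash
python3 f.py
```

```text
T [0.6313 0.0324 0.2224] [0.6313 0.0324 0.2223] tilt [ 0.0006 -0.0002] F [-0.75  0.02  1.87] [0.3 0.5 0.7] t 21.5 0.02352975148356769
```

No slip, and rest 3 is level with the others to about 0.3 mm. I'll carry the probe back above its block.

>>> {"op": "send_rows", "data": {"moves": [{"x":0,"y":0,"z":-35,"ax":0,"ay":0,"az":0},{"x":0,"y":0,"z":-70,"ax":0,"ay":0,"az":0},{"x":25,"y":17,"z":-72,"ax":0,"ay":0,"az":0},{"x":60,"y":42,"z":-72,"ax":0,"ay":0,"az":0},{"x":95,"y":66,"z":-72,"ax":0,"ay":0,"az":0}]}}

```text
time_s: 22.0
eef_pos: [0.5725, 0.1333, 0.2934]
orientation: [-0.0, 0.218, 0.976, 0.0]
wrist_force: [0.6, -0.3, -1.6]
gripper_width: 0.0231
grasp_force: 79.7
```

>>> {"op": "send_rows", "data": {"moves": [{"x":35,"y":24,"z":0,"ax":0,"ay":0,"az":0},{"x":70,"y":49,"z":0,"ax":0,"ay":0,"az":0},{"x":105,"y":73,"z":0,"ax":0,"ay":0,"az":0},{"x":140,"y":98,"z":0,"ax":0,"ay":0,"az":0},{"x":170,"y":118,"z":0,"ax":0,"ay":0,"az":0}]}}

```text
time_s: 22.5
eef_pos: [0.4679, 0.3133, 0.293]
orientation: [-0.0, 0.217, 0.976, 0.0]
wrist_force: [1.0, 0.6, -1.7]
gripper_width: 0.0234
grasp_force: 79.7
```

>>> {"op": "send_rows", "data": {"moves": [{"x":20,"y":14,"z":0,"ax":0,"ay":0,"az":0},{"x":36,"y":26,"z":0,"ax":0,"ay":0,"az":0},{"x":36,"y":26,"z":0,"ax":0,"ay":0,"az":0},{"x":36,"y":26,"z":0,"ax":0,"ay":0,"az":0},{"x":36,"y":26,"z":0,"ax":0,"ay":0,"az":0}]}}

```text
time_s: 23.0
eef_pos: [0.4481, 0.3498, 0.2933]
orientation: [-0.0, 0.218, 0.976, -0.0]
wrist_force: [0.0, -0.3, -1.1]
gripper_width: 0.0233
grasp_force: 79.7
```

```bash
python3 f.py; python3 -c "
from h import *
T=tool();print(T[:3,:3].round(4)); print((T[:3,:3].T@(np.array([.4475,.3511,.1266])-T[:3,3])*1000).round(2))"
```

```text
T [0.4481 0.3498 0.2933] [0.4483 0.3498 0.2936] tilt [-0.0002 -0.0005] F [-0.29 -0.17 -1.85] [0.7 0.4 0.6] t 23.2 0.023174893794867212
[[-9.047e-01  4.260e-01  0.000e+00]
 [ 4.260e-01  9.047e-01 -1.000e-04]
 [-1.000e-04 -1.000e-04 -1.000e+00]]
[  1.27   0.9  167.04]
```

>>> {"op": "send_rows", "data": {"moves": [{"x":1.3,"y":0.9,"z":25,"ax":0,"ay":0,"az":0},{"x":1.3,"y":0.9,"z":60,"ax":0,"ay":0,"az":0},{"x":1.3,"y":0.9,"z":85,"ax":0,"ay":0,"az":0},{"x":1.3,"y":0.9,"z":95,"ax":0,"ay":0,"az":0},{"x":1.3,"y":0.9,"z":95,"ax":0,"ay":0,"az":0}]}}

```text
time_s: 23.7
eef_pos: [0.4464, 0.351, 0.1969]
orientation: [-0.001, 0.218, 0.976, -0.001]
wrist_force: [-0.2, 0.3, -1.8]
gripper_width: 0.0232
grasp_force: 79.7
```

>>> {"op": "send_rows", "data": {"moves": [{"x":0,"y":0,"z":5,"ax":0,"ay":0,"az":0},{"x":0,"y":0,"z":10,"ax":0,"ay":0,"az":0},{"x":0,"y":0,"z":15,"ax":0,"ay":0,"az":0},{"x":0,"y":0,"z":18,"ax":0,"ay":0,"az":0},{"x":0,"y":0,"z":18,"ax":0,"ay":0,"az":0}]}}

```text
time_s: 24.2
eef_pos: [0.4468, 0.3517, 0.1803]
orientation: [-0.0, 0.218, 0.976, -0.0]
wrist_force: [0.9, -1.0, -1.2]
gripper_width: 0.0238
grasp_force: 79.7
```

```bash
python3 f.py
```

```text
T [0.4468 0.3517 0.1803] [0.4471 0.3519 0.181 ] tilt [-0.0006 -0.0004] F [ 0.19 -0.13 -1.8 ] [0.4 0.6 0.6] t 24.4 0.023671894416231427
```

The tip is in the bore with no side force. I'll lower it to about 3 mm above seating.

>>> {"op": "send_rows", "data": {"moves": [{"x":0,"y":0,"z":12,"ax":0,"ay":0,"az":0},{"x":0,"y":0,"z":27,"ax":0,"ay":0,"az":0},{"x":0,"y":0,"z":42,"ax":0,"ay":0,"az":0},{"x":0,"y":0,"z":51,"ax":0,"ay":0,"az":0},{"x":0,"y":0,"z":51,"ax":0,"ay":0,"az":0}]}}

```text
time_s: 24.9
eef_pos: [0.4463, 0.3514, 0.1279]
orientation: [-0.001, 0.218, 0.976, -0.001]
wrist_force: [-0.3, -0.6, -1.1]
gripper_width: 0.0232
grasp_force: 80.1
```

```bash
python3 f.py
```

```text
T [0.4463 0.3514 0.1279] [0.447  0.3518 0.1296] tilt [-0.0022 -0.0013] F [ 0.14 -0.29 -1.25] [0.5 0.6 0.3] t 25.1 0.023501608781136343
```

>>> {"op": "send_rows", "data": {"moves": [{"x":0,"y":0,"z":1,"ax":0,"ay":0,"az":0},{"x":0,"y":0,"z":2,"ax":0,"ay":0,"az":0},{"x":0,"y":0,"z":3,"ax":0,"ay":0,"az":0},{"x":0,"y":0,"z":4,"ax":0,"ay":0,"az":0},{"x":0,"y":0,"z":4,"ax":0,"ay":0,"az":0}]}}

```text
time_s: 25.6
eef_pos: [0.4471, 0.3518, 0.1266]
orientation: [0.0, 0.218, 0.976, -0.0]
wrist_force: [-3.1, -2.1, 4.5]
gripper_width: 0.023
grasp_force: 80.2
```

```bash
python3 f.py
```

```text
T [0.4471 0.3518 0.1266] [0.4472 0.3518 0.1266] tilt [ 0.0001 -0.0001] F [-2.84 -1.83  5.42] [0.2 0.2 0.7] t 25.8 0.023102169761694564
```

It is seated at the original height of 0.1266. I'll release and retreat.

>>> {"op": "send_rows", "data": {"moves": [{"x":0,"y":0,"z":0,"ax":0,"ay":0,"az":0},{"x":0,"y":0,"z":0,"ax":0,"ay":0,"az":0},{"x":0,"y":0,"z":0,"ax":0,"ay":0,"az":0},{"x":0,"y":0,"z":0,"ax":0,"ay":0,"az":0},{"x":0,"y":0,"z":0,"ax":0,"ay":0,"az":0}], "gripper": 1}}

```text
time_s: 26.3
eef_pos: [0.447, 0.3518, 0.1256]
orientation: [-0.0, 0.218, 0.976, -0.0]
wrist_force: [-0.7, 0.4, -0.6]
gripper_width: 0.0855
grasp_force: 0.0
```

>>> {"op": "send_rows", "data": {"moves": [{"x":0,"y":0,"z":-10,"ax":0,"ay":0,"az":0},{"x":0,"y":0,"z":-40,"ax":0,"ay":0,"az":0},{"x":0,"y":0,"z":-80,"ax":0,"ay":0,"az":0},{"x":0,"y":0,"z":-120,"ax":0,"ay":0,"az":0},{"x":0,"y":0,"z":-125,"ax":0,"ay":0,"az":0}]}}

```text
time_s: 26.8
eef_pos: [0.4496, 0.3534, 0.2588]
orientation: [0.004, 0.218, 0.976, 0.004]
wrist_force: [0.8, 0.6, 0.7]
gripper_width: 0.0857
grasp_force: 0.0
```

```bash
python3 f.py
python3 - <<'E'
from h import *
p,c=shot("wrist"); s,_=shot("scene")
z=lambda i,x,y,w,h:cv2.resize(i[y:y+h,x:x+w],(400,400),interpolation=cv2.INTER_CUBIC)
cv2.imwrite("pics/end.png",np.hstack([z(p,180,90,220,220),z(s,320,200,130,130)]))
E
```

```text
T [0.4496 0.3534 0.2588] [0.4465 0.3515 0.2496] tilt [0.0105 0.0063] F [ 0.41  0.27 -0.07] [0.4 0.2 0.5] t 27.0 0.08525756176354875
```

View pics/end.png

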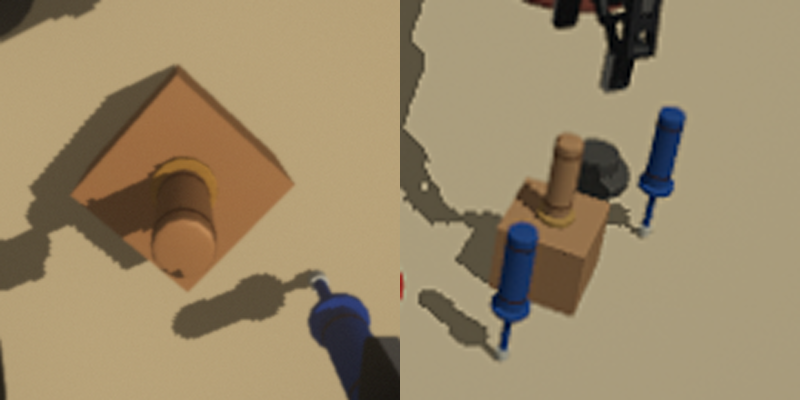

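The probe stands upright in its block with the collar flat (left crop, about (185,180)). The blue probes are where they were, and the gripper is clear.

```bash
python3 -c "
from station import arm
print(arm.job_done())"
```

```text
the job is handed in; nothing more can be done
None
```

Rest 3 was the high one, about 6.5 mm up; I pressed it level with the other four to about 0.3 mm, put the probe back upright in its block at its original height, and handed the job in at about 27 s.

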